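# Seat a glass blank in the corner of a cementing jig

### The job

Clear the cork offcut off the cementing jig and drop it into the blue waste tub. Then set the green glass blank flat on the jig with its long side along the left stop bar and push it fully home into the corner, flush against both brass stop bars. Finish while still holding the blank in the gripper and pressing it steadily against both stops; do not let go, and leave the bottle cap, brass weight and crucible where they are.

Things in the scene. Friction and masses are not known exactly. Their poses are not given: they have to be found in the camera images.
- jig: Cementing jig, fixed: a level grey plate 120 x 110 mm, its top face 12 mm above the worktop (plate 9 mm thick on 3 mm feet), with two brass stop bars screwed on at right angles. Origin: middle of the plate, at worktop height. Its x points to the far stop bar, its y to the left stop bar, z up. It starts turned by up to 0.4 rad.
- corner (a point): Point on the plate's top face (12 mm above the worktop) where the inner faces of the two stop bars would meet; 46 mm along jig x and 41 mm along jig y from the jig's origin, axes as the jig's. The blank belongs in the quarter at negative x and negative y from here: fully home its centre is at x = -30, y = -22, z = +20 mm in this frame.
- stop_far: Far stop bar of the jig, brass, fixed to it: 12 mm wide, 84 mm long along jig y, 10 mm tall above the plate (12 mm at its two screw heads, which cannot be touched). Its inner face looks to jig -x. Origin: centre of its underside, 6 mm behind that face.
- stop_left: Left stop bar of the jig, brass, fixed to it: 94 mm long along jig x, 12 mm wide, 10 mm tall above the plate. Its inner face looks to jig -y. Origin: centre of its underside, 6 mm behind that face. The bars leave a small open relief gap at the corner.
- blank_center (a point): Centre of the loose green glass blank, a rectangular block 60 mm (its x) by 44 mm (its y) by 40 mm tall (its z), 0.2 to 0.35 kg, standing flat on the worktop at the start. The 60 mm sides go along the left stop bar (jig x); either way round will do. Gripped across the 44 mm with the fingertips more than 10 mm above the plate, the fingers pass over the stop bars.
- blank: The same glass blank; origin at the centre of its underside. Friction on the plate and along one stop bar can swallow much of the push toward the other, so press with some 8 to 15 N toward each, and not hard down on the plate.
- offcut_center (a point): Centre of the loose cork offcut, a chunky stepped piece 38 mm (its x) by 24 mm (its y) by 34 mm tall (its z), about 20 g, lying on the jig's plate where the blank has to go. The tallest part is 26 mm long, from -17 to +9 mm along its x; grip it across the 24 mm.
- offcut: The same cork offcut; origin at the centre of its underside.
- tub: Open blue plastic waste tub, fixed to the worktop: 100 mm (its x) by 90 mm (its y), 60 mm tall, walls and floor 3 mm. Origin: centre of its underside. It and the blank may swap places: one stands to the right front of the jig, the other beyond the balance to the left, which is about 90 mm tall.
- cap: Bystander: loose black bottle cap, 56 mm across, 19 mm tall; origin at the centre of its underside.
- weight: Bystander: loose brass weight, 23 mm across, 36 mm tall; origin at the centre of its underside.
- crucible: Bystander: loose white porcelain crucible, 41 mm across, 33 mm tall; origin at the centre of its underside.

How it is judged (in metres and radians):
On the way:
1. the cork offcut lies in the waste tub, let go (x of offcut_center in the frame of tub between -0.047 and 0.047 m and y of offcut_center in the frame of tub between -0.042 and 0.042 m and z of offcut_center in the frame of tub below 0.055 m and contact force between the fingers and offcut below 0.1 N), for 0.2 s.
At the end, for the whole second after the job is handed in: Offcut in the tub. The gripper still holds the blank, at rest flat on the plate, its centre within 3 mm of the fully home place, square and level within 0.06 rad, long side along the left stop, pressing on each stop bar with more than 1.5 N (all of step 1 and x of blank_center in the frame of corner between -0.033 and -0.027 m and y of blank_center in the frame of corner between -0.025 and -0.019 m and z of blank_center in the frame of corner between 0.017 and 0.023 m and angle between the x axis of blank_center and the x axis of corner, either way round below 0.06 rad and angle between blank_center's own z axis and vertical below 0.06 rad and contact force between blank and stop_far above 1.5 N and contact force between blank and stop_left above 1.5 N and contact force between the fingers and blank above 1.5 N and linear speed of each of blank, offcut below 0.02 m/s); the arm keeps its last pose, push and grip.
It fails at once if the black cap is pushed away by more than 3 cm (distance of cap from where it was at the start of the episode above 0.03 m).
It fails at once if the brass weight is pushed away by more than 3 cm (distance of weight from where it was at the start of the episode above 0.03 m).
It fails at once if the crucible is pushed away by more than 3 cm (distance of crucible from where it was at the start of the episode above 0.03 m).
It also fails if it takes over 62 s, if anything falls off the work surface, if the arm or the gripper's body presses on something with over 40 N, if the wrist force passes 120 N, or if a joint passes its speed limit or range.

### The arm

A 6-joint arm with a two-finger parallel gripper is mounted at the origin on a cart in front of the work surface, level with it; the furniture and walls round the work are solid. World frame = base frame: x ahead of the robot, y to its left, z up, the work surface at z = 0. Lengths are in m, angles in degrees, forces in N, time in s.
With the tool pointing down it reaches from about 0.25 to 0.725 m from the base axis. Payload 9.7 kg.
Tool frame: the origin (TCP) lies midway between the tips of the shut fingers; the grasp point (between the pads) lies 19 mm behind it (bot.pinch_z is the distance from the TCP to the grasp point, in m); z points along the fingers, x is the direction in which the jaws open and shut, and the axes are right-handed (so a half turn about z gives the same grasp; the last joint's range is limited). The gripper opens to 85 mm and grips with 20 to 120 N. Pads are 22 mm wide; open, the fingers measure 114 mm over their backs; the gripper's body (76 mm by 85 mm) begins 54 mm behind the grasp point. The pads swing forward as they close: fully open they stand 13 mm farther back than shut.
Start: joints at [-67.494, 4.979, 10.078, 95.1, 0, 90], TCP at [0.211, -0.508, 0.231] pointing down, gripper open.
Joint ranges: [-179.16, 179.16], [-48.56, 103.87], [-65.8, 70.77], [-126.05, 130.52], [-82.76, 87.17], [-180, 180]. Speed limits (degrees/s): [127.2, 127.2, 147.25, 180, 180, 180].

### API

Orientations are given as [roll, pitch, yaw] about the fixed x, y, z axes, in that order (R = Rz(yaw) Ry(pitch) Rx(roll)).
In Python, from workcell import bot gives the robot as it stands. The module is installed in compiled form; this text tells all that it offers.
- The arm moves only by the shell command python3 -m pendant 'ROWS' [FORCE]. ROWS is JSON, a list of rows, each a list of 7 numbers: the shift along the tool's x, y, z scaled (see below), then the turn, a rotation vector about the tool's x, y, z scaled (see below), then the closure, from 0 (fully open) to 1 (shut). In form: [[tx, ty, tz, wx, wy, wz, jaw], ...]. A call has 1 to 12 rows; each row shifts and turns the pose as measured when the row begins, along the tool's axes as they then stand; what a row does not reach is not made up. The controller multiplies each number of a shift by 0.25 m and each number of a turn by pi rad. A row lasts 1/10 s, in which the tool goes at most 50 mm and 8.59 degrees, less where a joint would pass 70% of its speed; a pose out of reach is approached as far as the arm can. A call with a number of a shift or a turn outside -1 to 1 is refused whole. A call with a gripper value outside its range is refused whole. The fingers move at their own pace and stop on an object; FORCE is the grip in N (left out, the last holds). Time passes only in rows, so rows that do not move let the fingers close. It gives the time, the measured TCP pose, the force and the opening at its end, in the units of the state.
- bot.get_obs(): the state, without advancing time (a new reading comes with each control period).
- bot.camera(name): name is "scene" or "top" or "wrist"; returns the picture (480x640x3 uint8, red, green, blue); there is no depth.
- bot.calibration(name): a dict with "intrinsics" (3x3 intrinsics, pixels), "xyz" and "attitude" of the camera in the world. Camera axes: x right, y up, looking along -z (the intrinsics and any distortion apply to the point x, -y, -z); pixel columns grow to the right and rows downward; lengths in m; the calibration is good to about 2 mm. A picture is of the moment at which its call begins: read the wrist's pose just before it. calibration takes no time and is no camera call; for the wrist camera it gives the pose at the moment of the call.
- bot.job_done(): hands the job in, once; it reports no verdict.
The state is a dict: "time": time; "q": joint angles; "qd": joint speeds; "joint_efforts": joint torques, N m; "ee_pos": TCP position; "tcp_rot": TCP orientation; "wrist_force": force on the tool from outside, world axes, zero at the start; "torque": the same for the moment, N m; "opening": finger opening in m.
Only numpy, scipy, OpenCV 4.12 (cv2) and the standard library are available. Lean on these libraries where they do the work, as an engineer would, in place of code of your own. Each camera call takes 0.05 s, during which the arm holds its last target.

## Working session

There is one attempt and no reset: what is moved stays moved. The work goes in short steps, Python scripts to look and compute and a shell command to move; the robot and the scene stay as the last step left them, time stands still between calls to the robot, and variables do not carry over. Pictures are saved under pics/ and viewed, and the job is handed in when it is done.

```bash
mkdir -p pics; python3 - <<'E'
from workcell import bot
import cv2
print(bot.get_obs())
print(bot.pinch_z)
for n in ("scene","top","wrist"):
    c=bot.calibration(n); print(n,c)
    cv2.imwrite(f"pics/{n}0.png",bot.camera(n)[:,:,::-1])
E
```

```text
{'time': 0.0, 'q': array([-6.74934704e+01,  5.01151264e+00,  1.00359533e+01,  9.51007458e+01,
        3.21365579e-05,  9.00011085e+01]), 'qd': array([ 0.01462275, -0.0774929 , -0.07242454,  0.07291546,  0.08106312,
        0.02250942]), 'joint_efforts': array([-1.12779588e-03, -5.20390391e+01,  4.64798391e+01,  1.62636233e-02,
       -5.15229459e-06, -3.80718927e-05]), 'ee_pos': array([ 0.2104464 , -0.50789841,  0.23059255]), 'tcp_rot': array([-1.79999969e+02,  7.63051526e-02, -6.74945789e+01]), 'wrist_force': array([-0.12939251, -0.43275673,  0.48899197]), 'torque': array([-0.01358097, -0.00102034, -0.00636449]), 'opening': 0.08546929084289687}
0.0187
scene {'intrinsics': array([[608.99470449,   0.        , 311.03019804],
       [  0.        , 608.99470449, 238.33852335],
       [  0.        ,   0.        ,   1.        ]]), 'xyz': array([-0.10818734, -1.28146297,  0.75897874]), 'attitude': array([ 61.65575564,   0.62466003, -29.75989174])}
top {'intrinsics': array([[495.52997253,   0.        , 321.29279094],
       [  0.        , 495.52997253, 246.86354273],
       [  0.        ,   0.        ,   1.        ]]), 'xyz': array([ 0.36890428, -0.1380058 ,  1.14300464]), 'attitude': array([  7.14079176,  -0.44812871, -88.81097657])}
wrist {'intrinsics': array([[394.17323001,   0.        , 317.26164788],
       [  0.        , 394.17323001, 240.40472745],
       [  0.        ,   0.        ,   1.        ]]), 'xyz': array([ 0.28440501, -0.47724385,  0.3734957 ]), 'attitude': array([-18.16646864,   0.11765676, -67.5298256 ])}
```

View pics/top0.png

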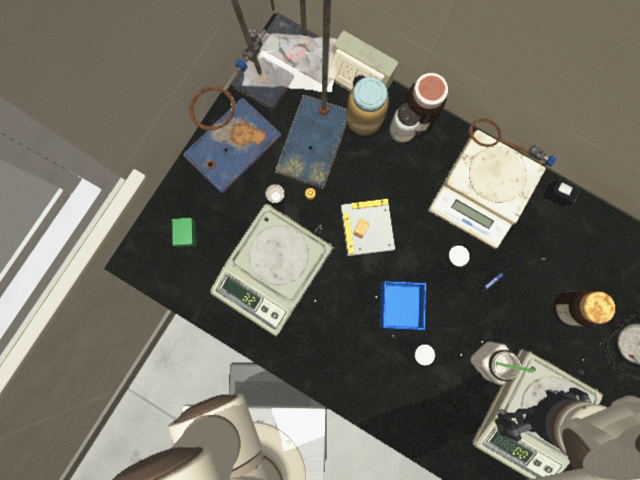

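View pics/scene0.png

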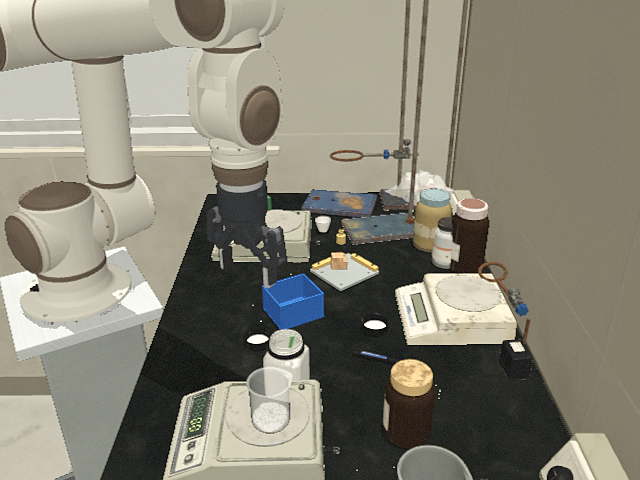

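View pics/wrist0.png

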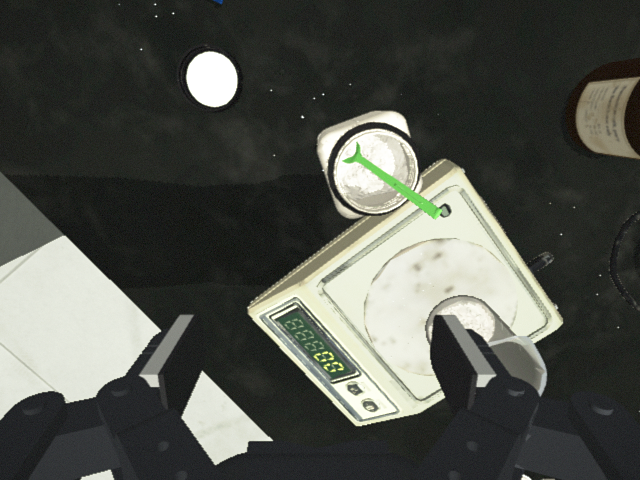

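```bash
cat > h.py <<'E'
from workcell import bot
import numpy as np, cv2
from scipy.spatial.transform import Rotation as R
def cal(n):
    c=bot.calibration(n); return c['intrinsics'],np.array(c['xyz']),R.from_euler('xyz',c['attitude'],degrees=True).as_matrix()
def p2w(c,u,v,z):
    K,t,A=c; d=A@np.array([(u-K[0,2])/K[0,0],-(v-K[1,2])/K[1,1],-1]); return t+d*(z-t[2])/d[2]
def w2p(c,P):
    K,t,A=c; q=A.T@(np.array(P)-t); return np.array([K[0,2]+K[0,0]*q[0]/-q[2],K[1,2]-K[1,1]*q[1]/-q[2]])
E
python3 - <<'E'
import cv2
a=cv2.imread('pics/top0.png')
cv2.imwrite('pics/c1.png',cv2.resize(a[185:335,325:445],None,fx=4,fy=4,interpolation=cv2.INTER_CUBIC)[:600])
cv2.imwrite('pics/c2.png',cv2.resize(a[170:270,150:330],None,fx=4,fy=4,interpolation=cv2.INTER_CUBIC))
E
```

```text
(no output)
```

View pics/c1.png

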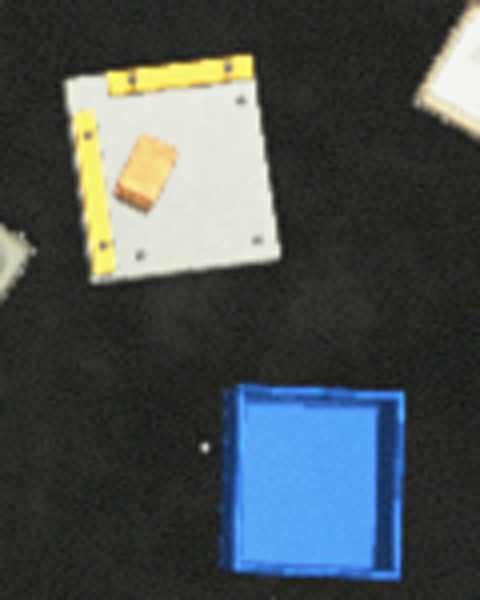

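View pics/c2.png

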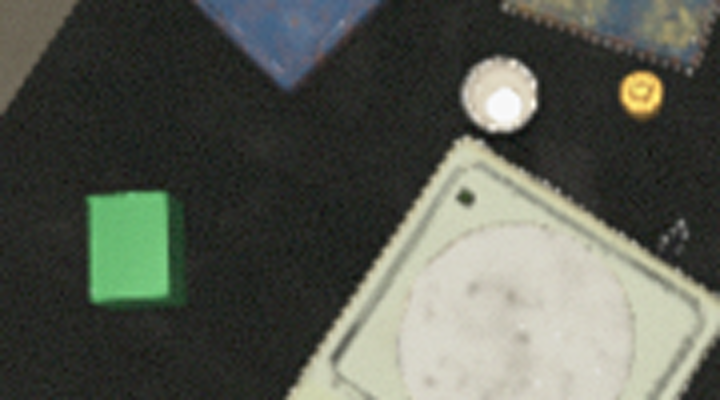

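```bash
python3 - <<'E'
from h import *
c=cal('top')
def f(name,pts,o,z):
    P=np.array([p2w(c,o[0]+u/4,o[1]+v/4,z) for u,v in pts]); print(name,P.mean(0).round(4)); 
    for i in range(len(P)): 
        d=P[(i+1)%len(P)]-P[i]; print('  ',P[i].round(4),'edge',np.linalg.norm(d).round(4),'ang',np.degrees(np.arctan2(d[1],d[0])).round(1))
f('jig',[(65,79),(254,57),(281,260),(92,283)],(324.6,184.6),.012)
f('tub',[(240,385),(404,392),(400,578),(234,572)],(324.6,184.6),.06)
f('off',[(146,134),(177,148),(150,203),(117,185)],(324.6,184.6),.046)
f('blank',[(88,196),(167,191),(171,298),(92,303)],(149.6,169.6),.04)
f('weight',[(641,92)],(149.6,169.6),.036)
f('cruc',[(500,94)],(149.6,169.6),.033)
for p in [(424,355),(459,256)]: print(p2w(c,*p,.019))
# balance corners
for p in [(267,206),(331,243),(276,334),(211,293)]: print('bal',p2w(c,*p,.06).round(3))
for p in [(370,92),(370,100)]: print('bot',p2w(c,*p,.12).round(3))
E
```

```text
jig [ 0.5597 -0.2507  0.012 ]
   [ 0.6114 -0.1873  0.012 ] edge 0.111 ang -82.0
   [ 0.6269 -0.2973  0.012 ] edge 0.1199 ang -172.3
   [ 0.5081 -0.3133  0.012 ] edge 0.1097 ang 98.2
   [ 0.4924 -0.2047  0.012 ] edge 0.1202 ang 8.3
tub [ 0.3815 -0.3271  0.06  ]
   [ 0.4329 -0.2836  0.06  ] edge 0.0898 ang -91.2
   [ 0.431  -0.3733  0.06  ] edge 0.1005 ang 178.5
   [ 0.3305 -0.3706  0.06  ] edge 0.0898 ang 89.1
   [ 0.3319 -0.2808  0.06  ] edge 0.1011 ang -1.6
off [ 0.5546 -0.2329  0.046 ]
   [ 0.5736 -0.2319  0.046 ] edge 0.0191 ang -113.5
   [ 0.566  -0.2494  0.046 ] edge 0.0349 ang 154.8
   [ 0.5345 -0.2345  0.046 ] edge 0.021 ang 62.3
   [ 0.5442 -0.2159  0.046 ] edge 0.0334 ang -28.5
blank [0.5357 0.17   0.04  ]
   [0.5641 0.1949 0.04  ] edge 0.0444 ang -85.0
   [0.5679 0.1507 0.04  ] edge 0.061 ang -174.8
   [0.5072 0.1452 0.04  ] edge 0.0441 ang 94.9
   [0.5034 0.1892 0.04  ] edge 0.061 ang 5.4
weight [ 0.632  -0.1151  0.036 ]
   [ 0.632  -0.1151  0.036 ] edge 0.0 ang 0.0
cruc [ 0.6297 -0.0345  0.033 ]
   [ 0.6297 -0.0345  0.033 ] edge 0.0 ang 0.0
[ 0.27200423 -0.37778011  0.019     ]
[ 0.49567301 -0.45901873  0.019     ]
bal [ 0.594 -0.021  0.06 ]
bal [ 0.514 -0.165  0.06 ]
bal [ 0.314 -0.05   0.06 ]
bal [0.398 0.094 0.06 ]
bot [ 0.838 -0.242  0.12 ]
bot [ 0.82  -0.242  0.12 ]
```

```bash
python3 -m pendant '[[-0.048,-0.169,-0.01,0,0,0,0],[-0.048,-0.169,-0.01,0,0,0,0],[-0.048,-0.169,0,0,0,0,0],[-0.048,-0.169,0,0,0,0,0],[-0.048,-0.169,0,0,0,0,0],[-0.048,-0.169,0,0,0,0,0],[-0.048,-0.169,0,0,0,0,0],[-0.048,-0.169,0,0,0,0,0],[-0.048,-0.169,0,0,0,0,0],[-0.048,-0.169,0,0,0,0,0]]'; python3 -c "
from workcell import bot; print(bot.get_obs()['q'])"
```

```text
time: 1.15
ee_pos: [0.5637, -0.2287, 0.2328]
tcp_rot: [179.9, 0.2, -68.1]
wrist_force: [0.9, -0.1, 0.5]
opening: 0.0851
[-2.21212456e+01  1.35693143e+01  1.99690758e+01  9.66418700e+01
  7.99104265e-02  1.35946057e+02]
```

```bash
python3 -m pendant '[[0,0,0,0,0,-0.047,0],[0,0,0,0,0,-0.047,0],[0,0,0,0,0,-0.047,0],[0,0,0,0,0,-0.047,0],[0,0,0,0,0,-0.047,0],[0,0,0,0,0,-0.047,0],[0,0,0,0,0,-0.047,0],[0,0,0,0,0,-0.047,0]]'; python3 -c "
from workcell import bot; print(bot.get_obs()['q'])"
```

```text
time: 1.95
ee_pos: [0.568, -0.2223, 0.2272]
tcp_rot: [-179.6, 0.6, 0.9]
wrist_force: [-0.3, -0.4, 0.1]
opening: 0.0852
[-21.43845087  14.16758958  20.05911267  96.5842006    0.13492216
  67.6542432 ]
```

```bash
python3 -m pendant '[[0,0,0,0,0,-0.047,0],[0,0,0,0,0,-0.047,0],[0,0,0,0,0,-0.047,0],[0,0,0,0,0,-0.047,0],[0,0,0,0,0,-0.047,0],[0,0,0,0,0,-0.047,0],[0,0,0,0,0,-0.01,0],[0,0,0,0,0,0,0]]'; python3 - <<'E'
from h import *
print(bot.get_obs()['ee_pos'],bot.get_obs()['tcp_rot'],bot.get_obs()['q'])
c=cal('wrist'); np.save('c_w1.npy',np.array([*c[0].ravel(),*c[1],*c[2].ravel()]))
cv2.imwrite('pics/w1.png',bot.camera('wrist')[:,:,::-1])
E
```

```text
time: 2.75
ee_pos: [0.5673, -0.222, 0.224]
tcp_rot: [-179.0, 0.1, 54.6]
wrist_force: [0.2, 0.3, -0.2]
opening: 0.0855
[ 0.56733247 -0.22204784  0.22399975] [-1.78984895e+02  1.14418756e-01  5.46120196e+01] [-21.43738085  14.32824048  19.88867668  96.57318407   0.13368782
  13.95043159]
```

View pics/w1.png

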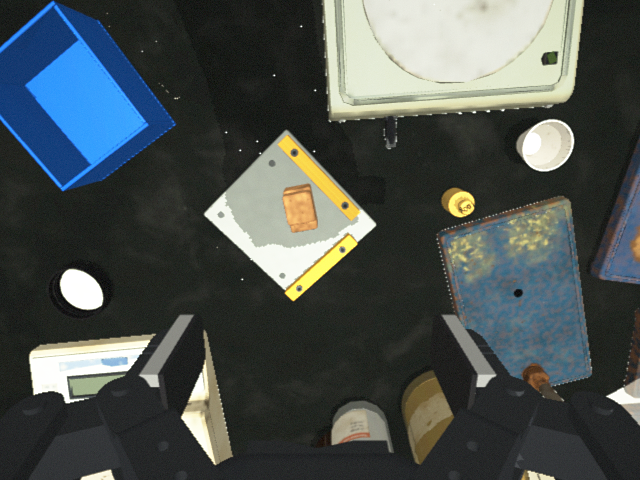

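```bash
python3 - <<'E'
import cv2
a=cv2.imread('pics/w1.png')
cv2.imwrite('pics/w1c.png',cv2.resize(a[170:245,260:350],None,fx=8,fy=8,interpolation=cv2.INTER_CUBIC))
E
```

```text
(no output)
```

View pics/w1c.png

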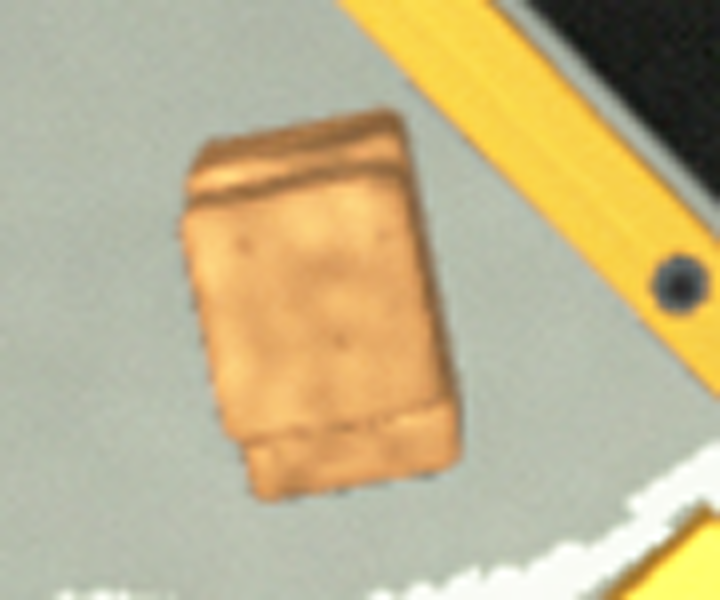

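```bash
python3 - <<'E'
from h import *
a=np.load('c_w1.npy'); c=(a[:9].reshape(3,3),a[9:12],a[12:].reshape(3,3))
def f(name,pts,o,s,z):
    P=np.array([p2w(c,o[0]+u/s,o[1]+v/s,z) for u,v in pts]); print(name,P.mean(0).round(4)); 
    for i in range(len(P)): 
        d=P[(i+1)%len(P)]-P[i]; print('  ',P[i].round(4),'edge',np.linalg.norm(d).round(4),'ang',np.degrees(np.arctan2(d[1],d[0])).round(1))
f('top',[(183,212),(408,168),(455,400),(228,440)],(259.6,169.6),8,.046)
f('jig',[(286,130),(376,225),(293,301),(204,214)],(0,0),1,.012)
f('ledge top',[(205,145),(390,110),(408,168),(183,212)],(259.6,169.6),8,.03)
f('ledge bot',[(228,440),(455,400),(460,465),(265,500)],(259.6,169.6),8,.03)
f('weight',[(458,199)],(0,0),1,.036)
f('balcorner',[(327,122),(578,100)],(0,0),1,.0)
E
```

```text
top [ 0.5531 -0.2303  0.046 ]
   [ 0.537  -0.2359  0.046 ] edge 0.0237 ang 65.7
   [ 0.5467 -0.2142  0.046 ] edge 0.0251 ang -24.3
   [ 0.5696 -0.2245  0.046 ] edge 0.0244 ang -115.1
   [ 0.5592 -0.2466  0.046 ] edge 0.0247 ang 154.2
jig [ 0.5628 -0.2501  0.012 ]
   [ 0.4957 -0.2046  0.012 ] edge 0.1185 ang 8.4
   [ 0.6129 -0.1873  0.012 ] edge 0.111 ang -80.8
   [ 0.6307 -0.2969  0.012 ] edge 0.1199 ang -173.0
   [ 0.5117 -0.3115  0.012 ] edge 0.1081 ang 98.5
ledge top [ 0.5411 -0.2253  0.03  ]
   [ 0.5341 -0.2325  0.03  ] edge 0.0203 ang 65.3
   [ 0.5426 -0.214   0.03  ] edge 0.0066 ang -18.6
   [ 0.5488 -0.2161  0.03  ] edge 0.0249 ang -114.3
   [ 0.5386 -0.2388  0.03  ] edge 0.0077 ang 125.3
ledge bot [ 0.571  -0.2397  0.03  ]
   [ 0.5619 -0.2501  0.03  ] edge 0.0256 ang 64.9
   [ 0.5728 -0.2269  0.03  ] edge 0.0075 ang -31.2
   [ 0.5792 -0.2308  0.03  ] edge 0.0221 ang -114.9
   [ 0.5699 -0.2509  0.03  ] edge 0.008 ang 174.5
weight [ 0.6268 -0.117   0.036 ]
   [ 0.6268 -0.117   0.036 ] edge 0.0 ang 0.0
balcorner [ 0.5675 -0.0762  0.    ]
   [ 0.5111 -0.1715  0.    ] edge 0.2216 ang 59.4
   [0.6239 0.0191 0.    ] edge 0.2216 ang -120.6
```

```bash
cat >> h.py <<'E'
def delta(xyz,yaw,n=1):
    o=bot.get_obs(); A=R.from_euler('xyz',o['tcp_rot'],degrees=True); T=R.from_euler('xyz',[180,0,yaw],degrees=True)
    d=A.inv().apply(np.array(xyz)-o['ee_pos'])/.25; w=(A.inv()*T).as_rotvec()/np.pi
    print('pos',o['ee_pos'].round(4),'rot',o['tcp_rot'].round(2),'F',o['wrist_force'].round(1),'open',round(o['opening'],4),'t',round(o['time'],2))
    print('shift',(d/n).round(4),'turn',(w/n).round(4),'mm',(d*250).round(1))
E
python3 - <<'E'
from h import *
delta((.553,-.230,.10),65.3,4)
E
```

```text
pos [ 0.5674 -0.2221  0.224 ] rot [-1.7899e+02  1.1000e-01  5.4550e+01] F [ 0.3 -0.1 -0.7] open 0.0853 t 2.8
shift [-0.0145 -0.0049  0.1242] turn [-0.0014  0.     -0.0149] mm [-14.5  -4.9 124.2]
```

```bash
python3 -m pendant '[[-0.0145,-0.005,0.124,-0.0014,0,-0.015,0.3],[-0.0145,-0.005,0.124,-0.0014,0,-0.015,0.3],[-0.0145,-0.005,0.124,-0.0014,0,-0.015,0.3],[-0.0145,-0.005,0.124,-0.0014,0,-0.015,0.3],[0,0,0,0,0,0,0.3],[0,0,0,0,0,0,0.3]]' 25
python3 - <<'E'
from h import *
c=cal('wrist'); np.save('c_w2.npy',np.array([*c[0].ravel(),*c[1],*c[2].ravel()]))
im=bot.camera('wrist')[:,:,::-1]
cv2.imwrite('pics/w2.png',im)
delta((.553,-.230,.025),65.3,4)
E
```

```text
time: 3.4
ee_pos: [0.5543, -0.2314, 0.0971]
tcp_rot: [179.9, 0.0, 65.2]
wrist_force: [0.8, -0.3, 0.4]
opening: 0.0599
pos [ 0.5543 -0.2314  0.097 ] rot [1.799e+02 1.000e-02 6.521e+01] F [ 0.1  0.4 -0.3] open 0.0599 t 3.45
shift [ 0.0007 -0.0019  0.072 ] turn [ 0.0001  0.     -0.0001] mm [ 0.7 -1.9 72. ]
```

View pics/w2.png

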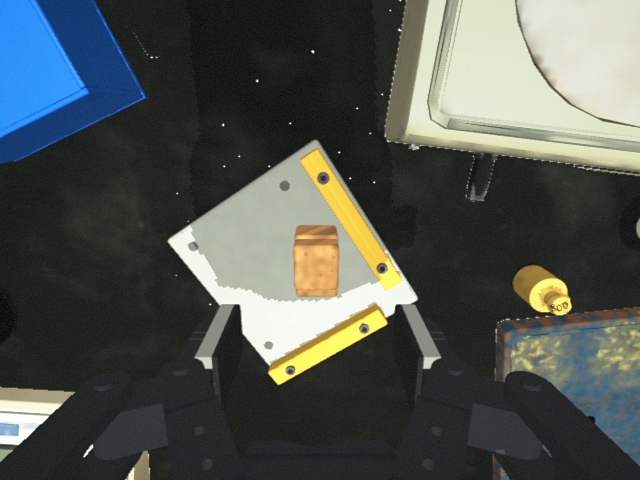

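```bash
python3 - <<'E'
from h import *
a=np.load('c_w2.npy'); c=(a[:9].reshape(3,3),a[9:12],a[12:].reshape(3,3))
P=[p2w(c,u,v,.046) for u,v in [(295,245),(338,243),(339,288),(296,291)]]
print(np.array(P).round(4),np.mean(P,0))
im=cv2.imread('pics/w2.png'); cv2.imwrite('pics/w2c.png',cv2.resize(im[215:305,270:370],None,fx=6,fy=6,interpolation=cv2.INTER_CUBIC))
Q=np.array([p2w(c,u,v,.012) for u,v in [(317,140),(417,303),(262,380)]]+[p2w(c,168,239,.012)]); print(Q.round(4))
E
```

```text
[[ 0.5368 -0.2358  0.046 ]
 [ 0.5452 -0.2151  0.046 ]
 [ 0.5688 -0.2249  0.046 ]
 [ 0.5607 -0.2468  0.046 ]] [ 0.55285569 -0.23064141  0.046     ]
[[ 0.4956 -0.2041  0.012 ]
 [ 0.6149 -0.1886  0.012 ]
 [ 0.6255 -0.306   0.012 ]
 [ 0.5106 -0.3109  0.012 ]]
```

View pics/w2c.png

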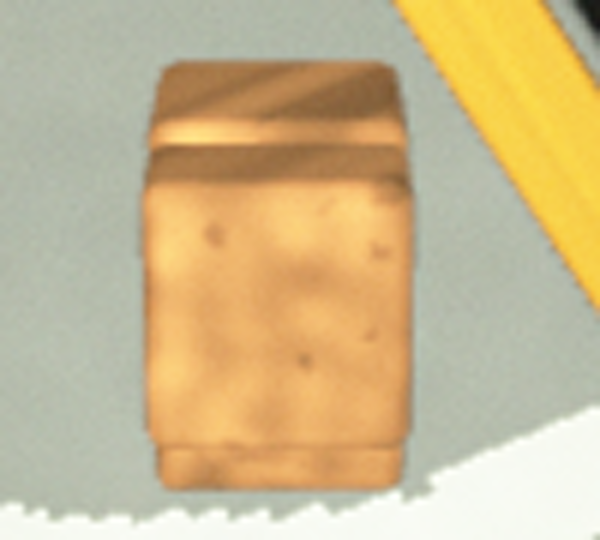

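Both measurements agree: tall part at (0.553, -0.230). Descend and grip.

```bash
python3 -m pendant '[[0.001,-0.002,0.08,0,0,0,0.3],[0.001,-0.002,0.08,0,0,0,0.3],[0.001,-0.002,0.08,0,0,0,0.3],[0,-0.002,0.04,0,0,0,0.4],[0,0,0,0,0,0,0.4]]'
python3 - <<'E'
from h import *
delta((.553,-.2305,.0245),65.3,1)
E
```

```text
time: 3.95
ee_pos: [0.5592, -0.2316, 0.0355]
tcp_rot: [179.1, -0.0, 64.9]
wrist_force: [-0.4, -0.8, -0.4]
opening: 0.0511
pos [ 0.5592 -0.2316  0.0355] rot [ 1.7912e+02 -4.0000e-02  6.4860e+01] F [-0.4 -0.8 -0.4] open 0.0511 t 3.95
shift [-0.0066 -0.0249  0.0438] turn [ 0.0049 -0.0002 -0.0024] mm [-1.6 -6.2 10.9]
```

```bash
python3 -m pendant '[[-0.006,-0.025,0.022,0.005,0,-0.002,0.4],[0,0,0.022,0,0,0,0.4],[0,0,0,0,0,0,0.4]]'
python3 - <<'E'
from h import *
delta((.553,-.2305,.0245),65.3,1)
E
```

```text
time: 4.25
ee_pos: [0.5543, -0.2309, 0.0273]
tcp_rot: [179.9, -0.0, 65.2]
wrist_force: [1.0, 0.3, 0.1]
opening: 0.0512
pos [ 0.5543 -0.2309  0.0273] rot [ 1.7986e+02 -4.0000e-02  6.5210e+01] F [1.  0.3 0.1] open 0.0512 t 4.25
shift [-0.0007 -0.0052  0.0113] turn [ 0.0008 -0.0002 -0.0005] mm [-0.2 -1.3  2.8]
```

```bash
python3 -m pendant '[[0,-0.005,0.011,0,0,0,0.6],[0,0,0,0,0,0,0.85],[0,0,0,0,0,0,0.85],[0,0,0,0,0,0,0.85],[0,0,0,0,0,0,0.85]]' 25
python3 -m pendant '[[0,0,-0.05,0,0,0,0.85],[0,0,-0.1,0,0,0,0.85],[0,0,-0.16,0,0,0,0.85],[0,0,-0.16,0,0,0,0.85],[0,0,-0.06,0,0,0,0.85]]'
python3 - <<'E'
from h import *
cv2.imwrite('pics/w3.png',bot.camera('wrist')[:,:,::-1])
delta((.3815,-.327,.16),65.3,5)
E
```

```text
time: 4.75
ee_pos: [0.5536, -0.2306, 0.0256]
tcp_rot: [179.8, -0.0, 65.2]
wrist_force: [0.0, 0.3, 0.7]
opening: 0.0234
time: 5.25
ee_pos: [0.5511, -0.2297, 0.163]
tcp_rot: [-180.0, -0.0, 65.2]
wrist_force: [0.6, -0.3, -0.4]
opening: 0.0236
pos [ 0.5516 -0.2298  0.1646] rot [ 1.7992e+02 -4.0000e-02  6.5190e+01] F [-0.5 -0.3  2.5] open 0.0236 t 5.3
shift [-0.1277 -0.0909  0.0034] turn [ 0.0001 -0.     -0.0001] mm [-159.6 -113.7    4.3]
```

View pics/w3.png

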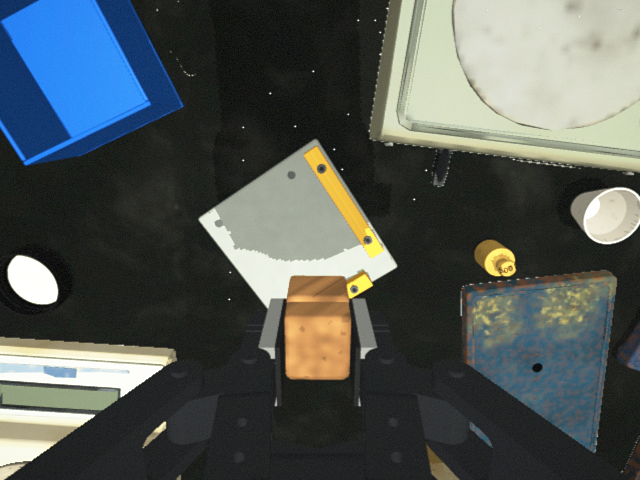

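```bash
python3 -m pendant '[[-0.128,-0.091,0,0,0,0,0.85],[-0.128,-0.091,0,0,0,0,0.85],[-0.128,-0.091,0,0,0,0,0.85],[-0.128,-0.091,0,0,0,0,0.85],[-0.1,-0.07,0,0,0,0,0.85],[0,0,0,0,0,0,0.85],[0,0,0,0,0,0,0.85]]'
python3 - <<'E'
from h import *
delta((.3815,-.327,.055),65.3,3)
E
```

```text
time: 6.0
ee_pos: [0.3844, -0.3259, 0.1681]
tcp_rot: [179.6, 0.0, 65.3]
wrist_force: [1.0, 0.6, -0.4]
opening: 0.0238
pos [ 0.3844 -0.3259  0.1681] rot [1.7958e+02 1.0000e-02 6.5300e+01] F [ 1.   0.6 -0.4] open 0.0238 t 6.0
shift [-0.0029 -0.004   0.1508] turn [0.0008 0.     0.    ] mm [ -2.2  -3.  113.1]
```

```bash
python3 -m pendant '[[-0.003,-0.004,0.14,0.001,0,0,0.85],[-0.003,-0.004,0.14,0.001,0,0,0.85],[-0.003,-0.004,0.12,0,0,0,0.85],[0,0,0,0,0,0,0.85],[0,0,0,0,0,0,0.5],[0,0,0,0,0,0,0.5],[0,0,0,0,0,0,0.5],[0,0,0,0,0,0,0.5]]'
python3 -m pendant '[[0,0,-0.1,0,0,0,0.5],[0,0,-0.16,0,0,0,0.5],[0,0,-0.16,0,0,0,0.3],[0,0,-0.16,0,0,0,0],[0,0,-0.1,0,0,0,0],[0,0,0,0,0,0,0]]'
python3 - <<'E'
from h import *
cv2.imwrite('pics/w4.png',bot.camera('wrist')[:,:,::-1])
cv2.imwrite('pics/t4.png',cv2.resize(bot.camera('top')[150:360,120:460,::-1],None,fx=2,fy=2,interpolation=cv2.INTER_CUBIC))
delta((.3,0,.22),65.3,8)
print(bot.get_obs()['q'])
E
```

```text
time: 6.8
ee_pos: [0.3877, -0.3263, 0.0719]
tcp_rot: [179.4, 0.1, 65.6]
wrist_force: [0.2, 0.2, 0.2]
opening: 0.0427
time: 7.4
ee_pos: [0.3863, -0.3253, 0.2528]
tcp_rot: [179.1, 0.2, 65.6]
wrist_force: [-0.5, 0.4, 0.3]
opening: 0.0856
pos [ 0.3858 -0.3248  0.2494] rot [1.7936e+02 1.1000e-01 6.5570e+01] F [ 0.3 -0.4 -1. ] open 0.0852 t 7.5
shift [ 0.1302 -0.1064  0.0132] turn [0.0004 0.0001 0.0002] mm [ 260.3 -212.7   26.5]
[-4.01364349e+01 -1.52445538e+00  5.43377657e+00  9.63066526e+01
  6.54807596e-02 -1.57093648e+01]
```

View pics/w4.png

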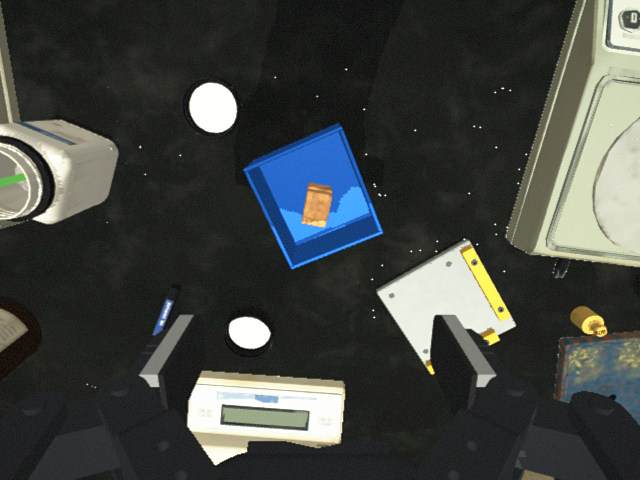

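View pics/t4.png

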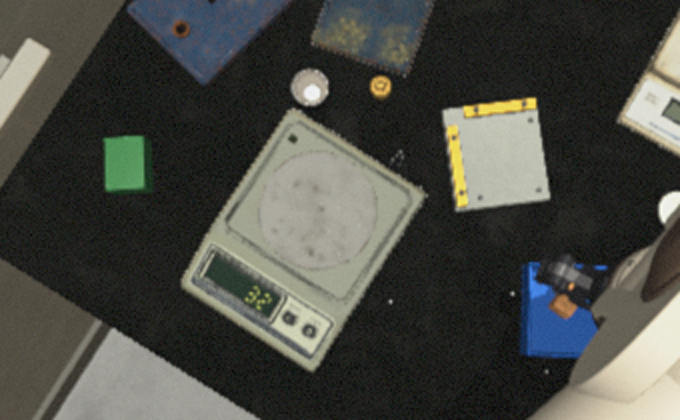

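```bash
python3 - <<'E'
from h import *
delta((.530,.168,.23),65.57,12)
E
```

```text
pos [ 0.3858 -0.3248  0.2494] rot [1.7936e+02 1.1000e-01 6.5570e+01] F [ 0.3 -0.4 -1. ] open 0.0852 t 7.5
shift [ 0.1695 -0.0242  0.0058] turn [0.0003 0.0001 0.    ] mm [508.4 -72.7  17.5]
```

```bash
python3 -m pendant '[[0.17,-0.024,0.003,0.001,0,0,0],[0.17,-0.024,0.003,0.001,0,0,0],[0.17,-0.024,0.003,0,0,0,0],[0.17,-0.024,0.003,0,0,0,0],[0.17,-0.024,0.003,0,0,0,0],[0.17,-0.024,0.003,0,0,0,0],[0.17,-0.024,0.003,0,0,0,0],[0.17,-0.024,0.003,0,0,0,0],[0.17,-0.024,0.003,0,0,0,0],[0.17,-0.024,0.003,0,0,0,0],[0.16,-0.024,0.003,0,0,0,0],[0.08,-0.01,0.003,0,0,0,0]]'
python3 - <<'E'
from h import *
delta((.536,.170,.18),95.2,4)
print(bot.get_obs()['q'])
E
```

```text
time: 8.7
ee_pos: [0.5237, 0.1608, 0.2199]
tcp_rot: [-179.1, 0.5, 65.1]
wrist_force: [0.3, -0.5, 0.2]
opening: 0.0853
pos [0.5237 0.1608 0.2199] rot [-179.15    0.54   65.13] F [ 0.3 -0.5  0.2] open 0.0853 t 8.7
shift [0.014  0.0079 0.0397] turn [-0.0013  0.0004 -0.0418] mm [14.   7.9 39.7]
[16.97810006  5.46886098  9.33274525 94.85617792  0.16643896 41.85429653]
```

```bash
python3 -m pendant '[[0,0,0.04,-0.0013,0,-0.042,0],[0,0,0.04,-0.0013,0,-0.042,0],[0,0,0.03,-0.0013,0,-0.042,0],[0,0,0.03,-0.0013,0,-0.042,0],[0,0,0,0,0,0,0],[0,0,0,0,0,0,0]]'
python3 - <<'E'
from h import *
delta((.536,.170,.18),95.2,1)
c=cal('wrist'); np.save('c_w5.npy',np.array([*c[0].ravel(),*c[1],*c[2].ravel()]))
cv2.imwrite('pics/w5.png',bot.camera('wrist')[:,:,::-1])
E
```

```text
time: 9.3
ee_pos: [0.52, 0.1641, 0.1731]
tcp_rot: [-179.1, 0.4, 96.6]
wrist_force: [1.0, -0.6, 0.2]
opening: 0.0854
pos [0.52   0.1641 0.1731] rot [-179.09    0.42   96.59] F [ 1.  -0.6  0.2] open 0.0854 t 9.3
shift [ 0.0161  0.0659 -0.0286] turn [-0.005   0.0024  0.0077] mm [ 4.  16.5 -7.2]
```

View pics/w5.png

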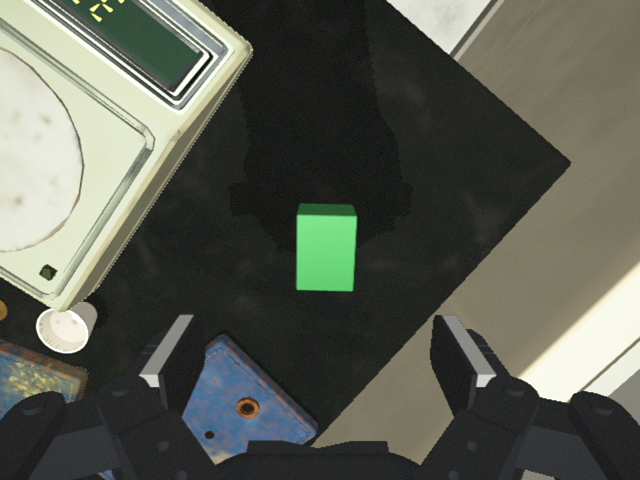

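```bash
python3 - <<'E'
from h import *
a=np.load('c_w5.npy'); c=(a[:9].reshape(3,3),a[9:12],a[12:].reshape(3,3))
im=cv2.imread('pics/w5.png'); hsv=cv2.cvtColor(im,cv2.COLOR_BGR2HSV)
m=cv2.inRange(hsv,(45,90,130),(85,255,255)); n,l,s,ce=cv2.connectedComponentsWithStats(m); k=1+s[1:,4].argmax()
ct=cv2.findContours((l==k).astype(np.uint8),0,cv2.CHAIN_APPROX_NONE)[0][0]
W=np.array([p2w(c,u,v,.04)[:2] for [[u,v]] in ct])
r=cv2.minAreaRect((W*1000).astype(np.float32)); print(r,s[k])
E
```

```text
((537.7255249023438, 171.60458374023438), (59.424644470214844, 43.37638854980469), 5.153292655944824) [ 296  214   61   77 4391]
```

```bash
python3 -m pendant '[[0.016,0.068,0.05,-0.005,0.0024,0.008,0],[0,0,0.1,0,0,0,0],[0,0,0.05,0,0,0,0],[0,0,0,0,0,0,0],[0,0,0,0,0,0,0]]'
python3 - <<'E'
from h import *
delta((.537,.171,.014),95.15,1)
E
```

```text
time: 9.85
ee_pos: [0.5374, 0.1698, 0.1233]
tcp_rot: [179.9, -0.0, 94.4]
wrist_force: [-1.2, 0.4, -0.0]
opening: 0.0854
pos [0.5374 0.1698 0.1233] rot [ 1.7986e+02 -5.0000e-02  9.4410e+01] F [-1.2  0.4 -0. ] open 0.0854 t 9.85
shift [ 0.0044 -0.0023  0.4371] turn [ 0.0008 -0.0003 -0.0041] mm [  1.1  -0.6 109.3]
```

```bash
python3 -m pendant '[[0.004,-0.002,0.1,0.001,0,-0.004,0],[0,0,0.1,0,0,0,0],[0,0,0.1,0,0,0,0.2],[0,0,0.06,0,0,0,0.2],[0,0,0,0,0,0,0.2],[0,0,0,0,0,0,0.2]]'
python3 - <<'E'
from h import *
delta((.537,.171,.014),95.15,1)
cv2.imwrite('pics/w6.png',bot.camera('wrist')[:,:,::-1])
E
```

```text
time: 10.45
ee_pos: [0.5404, 0.1719, 0.0385]
tcp_rot: [179.5, -0.2, 95.0]
wrist_force: [0.5, -0.4, 0.2]
opening: 0.0682
pos [0.5404 0.1719 0.0385] rot [ 1.7949e+02 -1.7000e-01  9.4980e+01] F [ 0.5 -0.4  0.2] open 0.0682 t 10.45
shift [-0.0028 -0.0149  0.0978] turn [ 0.0028 -0.0009 -0.001 ] mm [-0.7 -3.7 24.4]
```

View pics/w6.png

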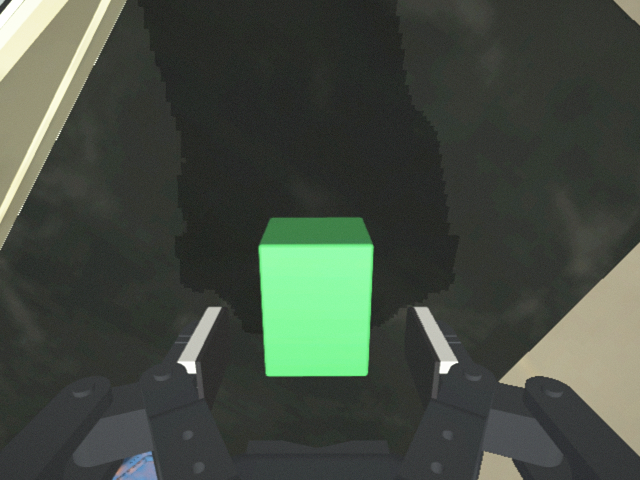

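```bash
python3 -m pendant '[[-0.003,-0.015,0.045,0.003,-0.001,-0.001,0.2],[0,0,0.045,0,0,0,0.2],[0,0,0,0,0,0,0.2],[0,0,0,0,0,0,0.2]]'
python3 - <<'E'
from h import *
delta((.537,.171,.014),95.15,1)
E
```

```text
time: 10.9
ee_pos: [0.5381, 0.1713, 0.0169]
tcp_rot: [179.9, -0.0, 95.2]
wrist_force: [0.2, 1.0, -0.2]
opening: 0.0683
pos [0.5381 0.1713 0.0169] rot [ 1.7985e+02 -2.0000e-02  9.5170e+01] F [ 0.2  1.  -0.2] open 0.0683 t 10.9
shift [-0.0007 -0.0045  0.0115] turn [ 0.0008 -0.0001  0.0001] mm [-0.2 -1.1  2.9]
```

```bash
python3 -m pendant '[[0,-0.004,0.011,0.001,0,0,0.2],[0,0,0,0,0,0,0.4],[0,0,0,0,0,0,0.8],[0,0,0,0,0,0,0.8],[0,0,0,0,0,0,0.8],[0,0,0,0,0,0,0.8],[0,0,0,0,0,0,0.8]]' 80
python3 - <<'E'
from h import *
delta((.537,.171,.2),95.15,1)
E
```

```text
time: 11.6
ee_pos: [0.5373, 0.1712, 0.0147]
tcp_rot: [-180.0, -0.0, 95.2]
wrist_force: [-0.0, -0.4, 0.2]
opening: 0.0426
pos [0.5373 0.1712 0.0147] rot [-1.7999e+02 -2.0000e-02  9.5160e+01] F [-0.  -0.4  0.2] open 0.0426 t 11.6
shift [-4.000e-04 -1.300e-03 -7.414e-01] turn [-0.0001 -0.0001  0.0001] mm [-1.000e-01 -3.000e-01 -1.853e+02]
```

```bash
python3 -m pendant '[[0,0,-0.05,0,0,0,0.8],[0,0,-0.12,0,0,0,0.8],[0,0,-0.16,0,0,0,0.8],[0,0,-0.16,0,0,0,0.8],[0,0,-0.16,0,0,0,0.8],[0,0,-0.07,0,0,0,0.8],[0,0,0,0,0,0,0.8]]'
python3 - <<'E'
from h import *
# jig pose est
j=np.array([.561,-.2505]); a=np.radians(8.2)
X=np.array([np.cos(a),np.sin(a)]);Y=np.array([-np.sin(a),np.cos(a)])
home=j+X*(.046-.03)+Y*(.041-.022); print('home',home)
tgt=home-.015*X-.015*Y; print(tgt)
delta((*tgt,.2),95.2,11)
cv2.imwrite('pics/w7.png',bot.camera('wrist')[:,:,::-1])
E
```

```text
time: 12.3
ee_pos: [0.5353, 0.1706, 0.2043]
tcp_rot: [-179.8, 0.0, 95.2]
wrist_force: [0.4, -0.8, -3.2]
opening: 0.0424
home [ 0.57412647 -0.22941219]
[ 0.56141926 -0.24639827]
pos [0.5353 0.1706 0.2043] rot [-179.84    0.     95.17] F [ 0.4 -0.8 -3.2] open 0.0424 t 12.3
shift [-0.1519 -0.0042  0.0016] turn [-0.0001  0.     -0.    ] mm [-417.6  -11.5    4.4]
```

View pics/w7.png

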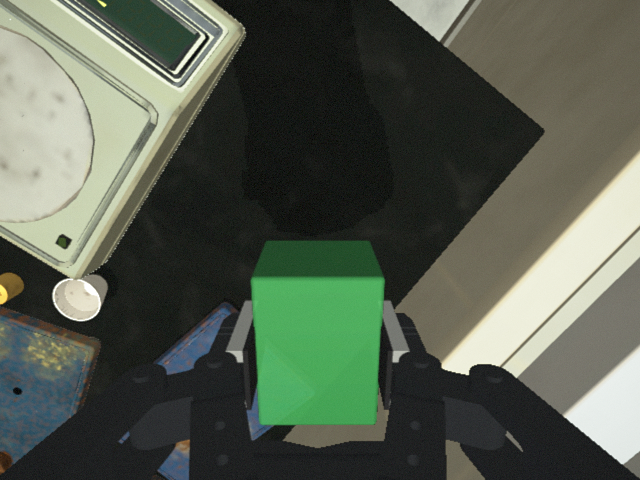

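```bash
python3 -m pendant '[[-0.1,-0.004,0,0,0,0,0.8],[-0.152,-0.004,0,0,0,0,0.8],[-0.152,-0.004,0,0,0,0,0.8],[-0.152,-0.004,0,0,0,0,0.8],[-0.152,-0.004,0,0,0,0,0.8],[-0.152,-0.004,0,0,0,0,0.8],[-0.152,-0.004,0,0,0,0,0.8],[-0.152,-0.004,0,0,0,0,0.8],[-0.152,-0.004,0,0,0,0,0.8],[-0.152,-0.004,0,0,0,0,0.8],[-0.152,-0.004,0,0,0,0,0.8],[-0.06,0,0,0,0,0,0.8]]'
python3 -m pendant '[[0,0,0,0,0,0,0.8],[0,0,0,0,0,0,0.8]]'
python3 - <<'E'
from h import *
delta((.5614,-.2464,.12),98.2,3)
E
```

```text
time: 13.55
ee_pos: [0.5562, -0.2614, 0.1811]
tcp_rot: [-178.3, -0.4, 95.5]
wrist_force: [-0.8, 0.2, -3.6]
opening: 0.0427
time: 13.75
ee_pos: [0.555, -0.2625, 0.1777]
tcp_rot: [-178.1, -0.6, 95.3]
wrist_force: [0.6, 0.4, -2.7]
opening: 0.0429
pos [ 0.555  -0.2625  0.1777] rot [-178.08   -0.56   95.33] F [ 0.6  0.4 -2.7] open 0.0429 t 13.75
shift [0.0198 0.0131 0.0768] turn [-0.0035 -0.0011 -0.0053] mm [14.9  9.8 57.6]
```

```bash
python3 -m pendant '[[0.02,0.013,0.07,-0.0035,-0.001,-0.005,0.8],[0.02,0.013,0.07,-0.0035,-0.001,-0.005,0.8],[0.02,0.013,0.05,-0.0035,-0.001,-0.005,0.8],[0,0,0,0,0,0,0.8],[0,0,0,0,0,0,0.8]]'
python3 - <<'E'
from h import *
delta((.5614,-.2464,.05),98.2,1)
c=cal('wrist'); np.save('c_w8.npy',np.array([*c[0].ravel(),*c[1],*c[2].ravel()]))
cv2.imwrite('pics/w8.png',bot.camera('wrist')[:,:,::-1])
c=cal('scene'); np.save('c_s8.npy',np.array([*c[0].ravel(),*c[1],*c[2].ravel()]))
s=bot.camera('scene')[:,:,::-1]; cv2.imwrite('pics/s8.png',cv2.resize(s[180:330,250:450],None,fx=4,fy=4,interpolation=cv2.INTER_CUBIC))
E
```

```text
time: 14.25
ee_pos: [0.5617, -0.2389, 0.1277]
tcp_rot: [-179.9, -0.2, 98.5]
wrist_force: [0.2, -0.8, -2.2]
opening: 0.0428
pos [ 0.5617 -0.2389  0.1277] rot [-179.94   -0.18   98.46] F [ 0.2 -0.8 -2.2] open 0.0428 t 14.25
shift [-0.0304 -0.0051  0.3105] turn [-0.0003 -0.001   0.0014] mm [-7.6 -1.3 77.6]
```

View pics/w8.png

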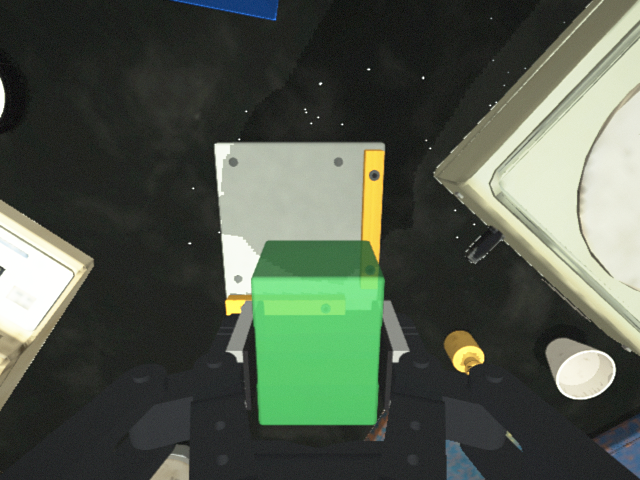

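View pics/s8.png

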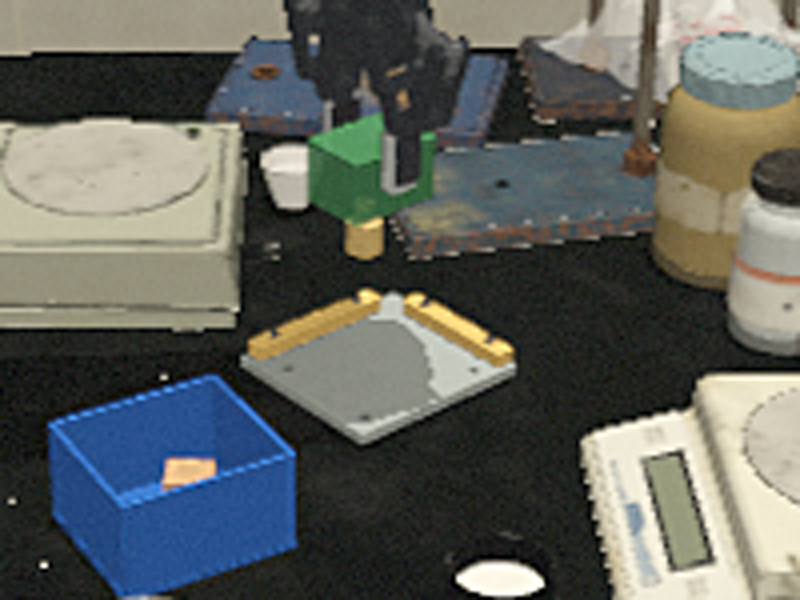

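```bash
python3 - <<'E'
from h import *
a=np.load('c_w8.npy'); c=(a[:9].reshape(3,3),a[9:12],a[12:].reshape(3,3))
def line(n,p,q,z):
    P,Q=p2w(c,*p,z),p2w(c,*q,z); d=Q-P; print(n,P.round(4),Q.round(4),np.linalg.norm(d).round(4),(np.degrees(np.arctan2(d[1],d[0]))).round(2))
line('back',(214,143),(385,142.5),.012)
line('leftbar in',(364.5,150),(361,285),.022)
line('leftbar out',(384.5,150),(382,238),.022)
line('plate right',(214,143),(226,313),.012)
# draw crop
im=cv2.imread('pics/w8.png'); cv2.imwrite('pics/w8c.png',cv2.resize(im[130:330,200:400],None,fx=3,fy=3,interpolation=cv2.INTER_CUBIC))
E
```

```text
back [ 0.511  -0.3123  0.012 ] [ 0.4947 -0.2043  0.012 ] 0.1091 98.57
leftbar in [ 0.5005 -0.2178  0.022 ] [ 0.5905 -0.2035  0.022 ] 0.0911 9.04
leftbar out [ 0.4987 -0.2056  0.022 ] [ 0.5549 -0.1958  0.022 ] 0.0571 9.8
plate right [ 0.511  -0.3123  0.012 ] [ 0.6312 -0.2955  0.012 ] 0.1214 7.91
```

View pics/w8c.png

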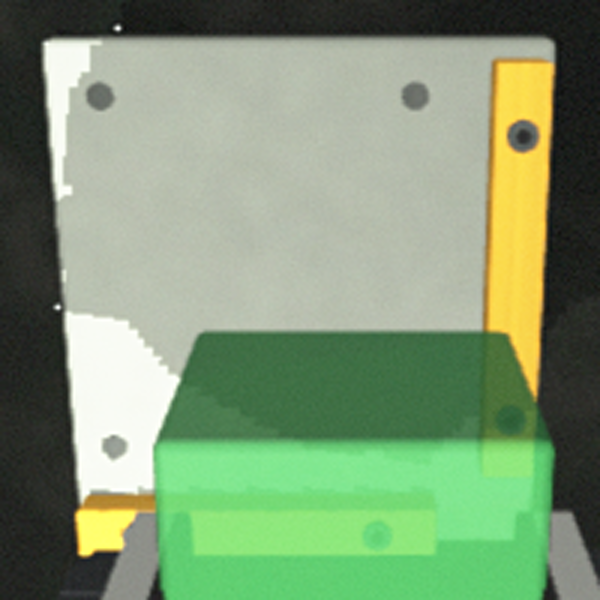

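```bash
python3 -m pendant '[[-0.03,-0.005,0.06,0,-0.001,0.001,0.8],[0,0,0.1,0,0,0,0.8],[0,0,0.1,0,0,0,0.8],[0,0,0.02,0,0,0,0.8],[0,0,0,0,0,0,0.8]]'
python3 - <<'E'
from h import *
delta((.5610,-.2464,.029),98.4,1)
E
```

```text
time: 14.85
ee_pos: [0.5628, -0.2502, 0.0561]
tcp_rot: [179.9, 0.2, 98.1]
wrist_force: [-0.3, -0.5, -2.0]
opening: 0.0426
pos [ 0.5628 -0.2502  0.0561] rot [179.87   0.21  98.11] F [-0.3 -0.5 -2. ] open 0.0426 t 14.85
shift [ 0.0165 -0.0054  0.1082] turn [ 0.0007  0.0012 -0.0016] mm [ 4.1 -1.4 27. ]
```

```bash
python3 -m pendant '[[0.016,-0.005,0.03,0.001,0.001,-0.002,0.8],[0,0,0.03,0,0,0,0.8],[0,0,0.03,0,0,0,0.8],[0,0,0,0,0,0,0.8],[0,0,0,0,0,0,0.8]]'
python3 - <<'E'
from h import *
delta((.5610,-.2464,.029),98.4,1)
E
```

```text
time: 15.35
ee_pos: [0.5622, -0.2471, 0.0345]
tcp_rot: [179.9, 0.1, 98.5]
wrist_force: [-0.1, -0.1, -2.0]
opening: 0.0426
pos [ 0.5622 -0.2471  0.0345] rot [1.7989e+02 1.3000e-01 9.8480e+01] F [-0.1 -0.1 -2. ] open 0.0426 t 15.35
shift [ 0.0037 -0.0044  0.022 ] turn [0.0006 0.0007 0.0004] mm [ 0.9 -1.1  5.5]
```

```bash
python3 -m pendant '[[0,-0.004,0.016,0.001,0.001,0,0.8],[0,0,0.008,0,0,0,0.8],[0,0,0,0,0,0,0.8]]'; python3 -m pendant '[[0,0,0.006,0,0,0,0.8],[0,0,0,0,0,0,0.8]]'; python3 -m pendant '[[0,0,0.006,0,0,0,0.8],[0,0,0,0,0,0,0.8]]'
```

```text
time: 15.65
ee_pos: [0.5616, -0.2475, 0.0288]
tcp_rot: [-180.0, -0.0, 98.5]
wrist_force: [0.0, -0.7, -1.5]
opening: 0.0423
time: 15.85
ee_pos: [0.5616, -0.2475, 0.0273]
tcp_rot: [-180.0, -0.0, 98.5]
wrist_force: [-0.8, -0.9, -2.0]
opening: 0.0428
time: 16.05
ee_pos: [0.562, -0.2476, 0.0269]
tcp_rot: [180.0, 0.0, 98.5]
wrist_force: [0.3, 0.3, -2.2]
opening: 0.0425
```

```bash
python3 -m pendant '[[0,0,0.005,0,0,0,0.8],[0,0,0,0,0,0,0.8]]'; python3 -m pendant '[[0,0,0.004,0,0,0,0.8],[0,0,0,0,0,0,0.8]]'
```

```text
time: 16.25
ee_pos: [0.5623, -0.2478, 0.0269]
tcp_rot: [179.9, 0.1, 98.5]
wrist_force: [0.4, 0.2, -3.3]
opening: 0.0423
time: 16.45
ee_pos: [0.5625, -0.2479, 0.0268]
tcp_rot: [179.8, 0.1, 98.5]
wrist_force: [-0.4, -0.2, -2.2]
opening: 0.0423
```

```bash
python3 -m pendant '[[0.016,0.016,0,0,0,0,0.8],[0.016,0.016,0,0,0,0,0.8],[0.016,0.012,0,0,0,0,0.8]]'; python3 - <<'E'
from h import *
delta((.5741,-.2294,.0267),98.4,1)
E
```

```text
time: 16.75
ee_pos: [0.5721, -0.2344, 0.0267]
tcp_rot: [179.9, 0.2, 98.4]
wrist_force: [-0.7, -1.7, 0.6]
opening: 0.0425
pos [ 0.5721 -0.2344  0.0267] rot [1.7985e+02 1.6000e-01 9.8420e+01] F [-0.7 -1.7  0.6] open 0.0425 t 16.75
shift [0.0187 0.011  0.0002] turn [0.0008 0.0009 0.0001] mm [4.7 2.8 0. ]
```

```bash
for i in 1; do python3 -m pendant '[[0.012,0,0,0,0,0,0.8]]'; done; python3 -m pendant '[[0.012,0,0,0,0,0,0.8]]';  python3 -m pendant '[[0.012,0,0,0,0,0,0.8]]'
```

```text
time: 16.85
ee_pos: [0.5722, -0.231, 0.0268]
tcp_rot: [179.8, 0.2, 98.4]
wrist_force: [-0.0, -1.0, -0.2]
opening: 0.0429
time: 16.95
ee_pos: [0.5722, -0.2292, 0.0269]
tcp_rot: [179.8, 0.4, 98.4]
wrist_force: [-1.4, -18.4, -2.5]
opening: 0.0429
time: 17.05
ee_pos: [0.5721, -0.2291, 0.0271]
tcp_rot: [179.9, 0.8, 98.3]
wrist_force: [1.6, -23.1, -4.4]
opening: 0.0428
```

```bash
python3 -m pendant '[[0.002,0.012,0,0,0.002,0,0.8]]'; python3 -m pendant '[[0.004,0.012,0,0,0.001,0,0.8]]';  python3 -m pendant '[[0.005,0.01,0,0,0,0,0.8]]'; python3 - <<'E'
from h import *
delta((.5741,-.2294,.0267),98.4,1)
E
```

```text
time: 17.15
ee_pos: [0.5744, -0.2291, 0.0269]
tcp_rot: [179.9, 0.6, 98.3]
wrist_force: [-3.6, -0.4, 2.1]
opening: 0.0427
time: 17.25
ee_pos: [0.5745, -0.229, 0.0269]
tcp_rot: [-179.7, 0.5, 98.2]
wrist_force: [-23.3, -10.0, 13.5]
opening: 0.0425
time: 17.35
ee_pos: [0.5744, -0.229, 0.027]
tcp_rot: [-179.4, 0.6, 98.1]
wrist_force: [-12.7, -11.0, 5.2]
opening: 0.0423
pos [ 0.5744 -0.229   0.027 ] rot [-179.43    0.64   98.13] F [-12.7 -11.    5.2] open 0.0423 t 17.35
shift [-0.0015 -0.0014  0.001 ] turn [-0.0032  0.0036 -0.0015] mm [-0.4 -0.4  0.3]
```

```bash
python3 -m pendant '[[0.006,0.007,0,-0.003,0.003,-0.001,0.8],[0.007,0.007,0,0,0,0,0.8]]'; python3 -m pendant '[[0.007,0.008,0,0,0.0,0,0.8]]'; python3 - <<'E'
from h import *
im=bot.camera('wrist')[:,:,::-1]; cv2.imwrite('pics/w9.png',im)
im=bot.camera('top')[:,:,::-1]; cv2.imwrite('pics/t9.png',cv2.resize(im[180:340,300:440],None,fx=3.7,fy=3.7,interpolation=cv2.INTER_CUBIC))
s=bot.camera('scene')[:,:,::-1]; cv2.imwrite('pics/s9.png',cv2.resize(s[180:330,250:450],None,fx=4,fy=4,interpolation=cv2.INTER_CUBIC))
delta((.5741,-.2294,.0267),98.4,1)
E
```

```text
time: 17.55
ee_pos: [0.5744, -0.229, 0.027]
tcp_rot: [-179.6, 0.5, 98.1]
wrist_force: [-8.4, -10.7, 2.5]
opening: 0.0424
time: 17.65
ee_pos: [0.5744, -0.229, 0.027]
tcp_rot: [-179.4, 0.7, 98.1]
wrist_force: [-10.7, -12.0, 3.5]
opening: 0.0427
pos [ 0.5744 -0.2289  0.027 ] rot [-179.38    0.69   98.08] F [ -9.7 -11.7   4. ] open 0.0428 t 17.8
shift [-0.0016 -0.0015  0.0013] turn [-0.0035  0.0038 -0.0018] mm [-0.4 -0.4  0.3]
```

View pics/w9.png

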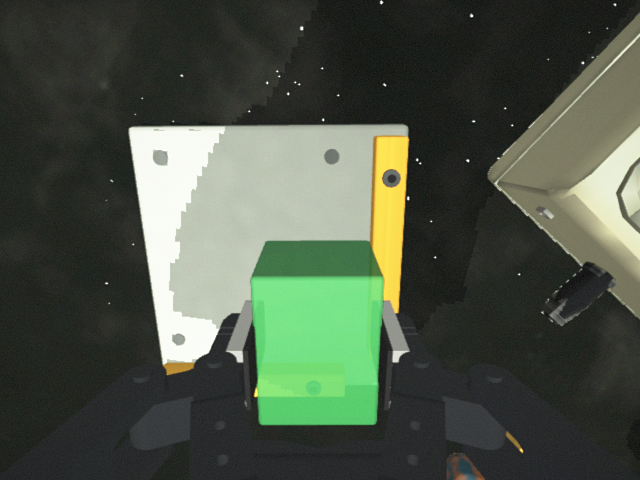

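View pics/s9.png

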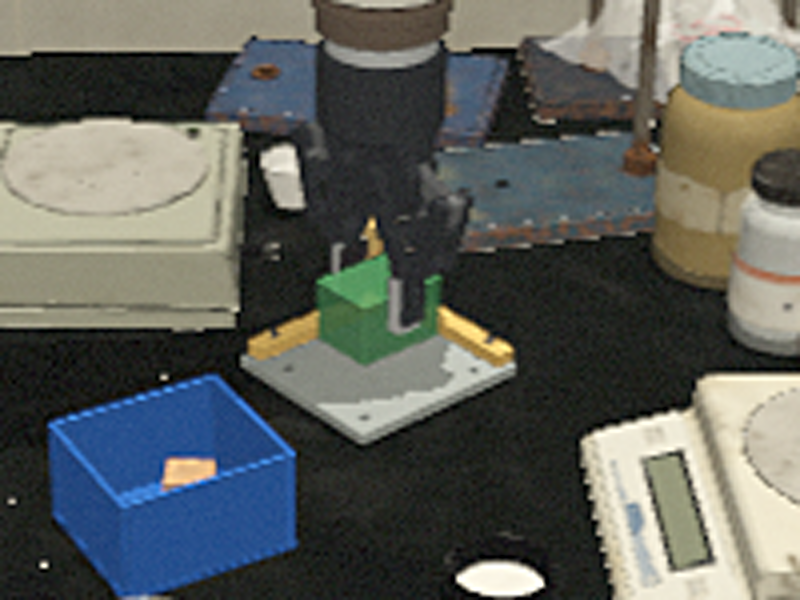

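View pics/t9.png

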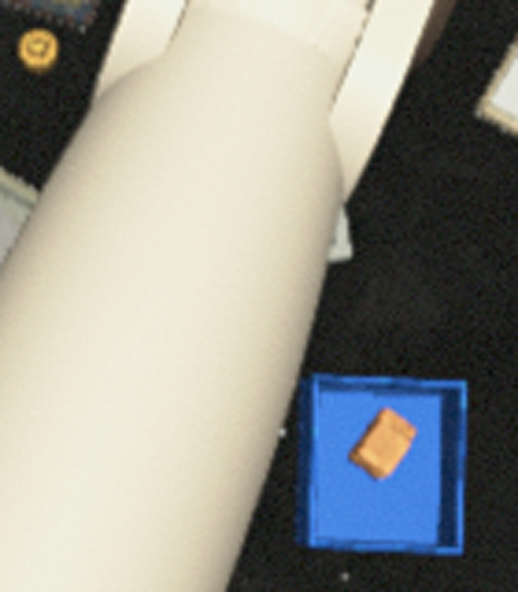

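```bash
python3 -m pendant '[[0.009,0.009,0,-0.001,0.001,0,0.8],[0.009,0.009,-0.001,-0.001,0.002,0,0.8]]'; python3 - <<'E'
from h import *
for i in range(3): bot.camera('scene')
delta((.5741,-.2294,.0267),98.4,1)
E
```

```text
time: 18.0
ee_pos: [0.5744, -0.2289, 0.027]
tcp_rot: [-179.2, 0.7, 97.9]
wrist_force: [-9.8, -16.4, -0.8]
opening: 0.0422
pos [ 0.5744 -0.2289  0.027 ] rot [-179.24    0.67   97.93] F [-10.4 -16.5   1.4] open 0.0426 t 18.15
shift [-0.0017 -0.0013  0.0014] turn [-0.0042  0.0037 -0.0026] mm [-0.4 -0.3  0.3]
```

```bash
python3 - <<'E'
from h import *
bot.job_done()
delta((.5741,-.2294,.0267),98.4,1)
E
```

```text
the job is handed in; nothing more can be done
the job is handed in; nothing more can be done
```

The cork offcut is in the blue waste tub, and the green blank is pressed home in the jig corner, still held in the gripper. I handed the job in at about 18 s of the 62 s allowed. No verdict was reported.

- **Offcut:** I gripped it across its 24 mm side and let it go inside the tub. Later top and scene pictures show it lying there.
- **Blank position:** I lowered it onto the plate and slid it against the left stop, then the far stop. At the end the tool was within about 0.5 mm of the home position I had estimated from the cameras. The tool was tilted about 1° and its yaw was within about 0.5° of the jig's. Those are well inside the limits of 3 mm and 0.06 rad (3.4°).
- **Pressing force:** The last wrist readings work out to about 13 N toward the far stop and 15 N toward the left stop, and they held steady over 0.15 s. They are wrist forces, so the force on each bar itself was not measured and will be somewhat less because of friction.
- **Grip:** The jaws hold the blank at 80 N. The opening reads 42.6 mm against the 44 mm block, and earlier the 24 mm cork read 23.4 mm, so the sensor reads slightly low.
- **Bystanders:** I made no dedicated final check on the cap, brass weight or crucible. The arm never came near them, and they looked unmoved wherever they showed in the later pictures.

One disagreement: early on, the top and wrist cameras placed the jig about 3 mm apart. I used a value between the two, and the blank met both stops where that predicted.

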